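# Try a rotor's taper in the test socket and wedge it free

### The job

Check the fit of the rotor's tapered shank: take it off the orange fork, start it in the test socket with its blue fin turned about an eighth of a turn away from the wedge track, then push it down with a twist until the fin lies along the track and the flange is flush on the rim, and let go. Without holding the rotor, push the wedge by its red head all the way in so that it drives the rotor free, and leave the wedge in. Then lift the rotor out and hang it by its flange on the green fork, upright, and let go, leaving the bottles, beakers and jar undisturbed.

Things in the scene. Friction and masses are not known exactly. Their poses are not given: they have to be found in the camera images.
- rotor_fin (a point): Centre of the blue upright fin of the loose steel rotor (0.3 to 0.6 kg). The fin is 56 mm long (rotor x), 18 mm thick (rotor y), 42 mm tall; grip it across its thickness. z is up along the rotor's axis. Under the fin, 21 mm below this point, is a hub 40 mm across and 12 mm tall, then the flange, 64 mm across and 8 mm thick, its underside 41 mm below this point.
- rotor_flange (a point): Centre of the underside of the rotor's flange, 41 mm below rotor_fin, same axes. Below it: the tapered shank, 30 mm across at the flange and 20 mm at 62 mm below it, then a flat tang 16 mm wide (x) by 7 mm thick (y) ending 86 mm below the flange's underside.
- rotor: The same rotor; its origin is the centre of the flange's underside.
- socket_rim (a point): Centre of the mouth of the test socket, 130 mm above the table, z up; the bore is 32 mm wide here and tapers to fit the shank. x points along the wedge track, the way the wedge is driven in; the wedge and its red head stick out on the -x side.
- socket: The test socket, fixed: steel sleeve 50 mm across on a grey base; origin on the table under the bore, axes as socket_rim. A plate 64 mm below the rim has a slot 25 x 11 mm along x: the tang enters only with the fin within about 12 degrees of x (either way round), else it stands there, flange 22 mm above the rim. Sprung pads grab the cone in the last 10 mm: push 10 N or more till flush; it then sticks.
- wedge (a joint): Travel of the captive brass wedge in the socket's track (m): 0 = drawn back (start), 0.095 = fully in, against its stop. It stays where it is left. It meets the tang at about 0.02 and lifts the rotor by about 14 mm when fully in; pushing takes up to about 15 N.
- wedge_head (a point): Centre of the outer (pushed) face of the wedge's red head, a plate 44 mm wide (y), 66 mm tall (20 to 86 mm above the table) and 12 mm thick; this point is 60 mm above the table, and moves with the wedge along the socket's +x. Push here towards +x.
- fork_in_seat (a point): Orange fork on a white stand (fixed), where the rotor hangs at the start by its flange: point midway between the two tines at their top face, 112 mm above the table. Tines run along x with a gap of 44 mm, open towards -x; each is 16 mm wide and 64 mm long. The upright of the stand is on the +x side, no higher than the tines.
- fork_out_seat (a point): Green fork, the same shape: the checked rotor goes here, its flange lying on both tines, centred on this point (fin any way round).
- beaker_a: Bystander: glass beaker, 64 mm across, 85 mm tall; origin at the centre of its underside. Leave it alone.
- beaker_b: Bystander: glass beaker, 52 mm across, 70 mm tall; origin at the centre of its underside. Leave it alone.
- amber: Bystander: brown bottle with black cap, 72 mm across, 160 mm tall; origin at the centre of its underside. Leave it alone.
- blue_cap: Bystander: clear bottle with blue cap, 68 mm across, 95 mm tall; origin at the centre of its underside. Leave it alone.
- jar: Bystander: white jar with red lid, 64 mm across, 75 mm tall; origin at the centre of its underside. Leave it alone.
- wash: Bystander: white bottle with red cap, 60 mm across, 130 mm tall; origin at the centre of its underside. Leave it alone.
Mind the look-alikes: they are no part of the job. What is shaped like the rotor but purple is not meant.

How it is judged (in metres and radians):
On the way, in this order (a step that is already met when the one before it is completed fails the run):
1. The shank is in the socket's mouth (flange less than 45 mm above the rim), fin more than 0.5 rad off the wedge track (z of rotor_flange in the frame of socket_rim below 0.045 m and horizontal distance between rotor_flange and socket_rim below 0.008 m and angle between the x axis of rotor_flange and the x axis of socket_rim, either way round above 0.5 rad), for 0.05 s.
2. The rotor is fully home: flange flush on the rim (within 2.5 mm), fin along the track, let go, with the wedge still drawn back (z of rotor_flange in the frame of socket_rim below 0.0025 m and horizontal distance between rotor_flange and socket_rim below 0.005 m and angle between the x axis of rotor_flange and the x axis of socket_rim, either way round below 0.3 rad and value of joint wedge below 0.012 m and contact force between the fingers and rotor below 0.3 N), for 0.3 s.
3. The wedge is driven in (at least 85 of 95 mm) and has lifted the rotor at least 9 mm, nobody holding it (value of joint wedge above 0.085 m and z of rotor_flange in the frame of socket_rim between 0.009 and 0.03 m and horizontal distance between rotor_flange and socket_rim below 0.008 m and contact force between the fingers and rotor below 0.3 N), for 0.2 s.
At the end, for the whole second after the job is handed in: The rotor hangs upright (within 0.1 rad) and at rest on the green fork, flange on both tines and within 15 mm of the fork's centre, released; the wedge is still driven in (at least 80 mm) (horizontal distance between rotor_flange and fork_out_seat below 0.015 m and z of rotor_flange in the frame of fork_out_seat between -0.004 and 0.004 m and angle between rotor_flange's own z axis and vertical below 0.1 rad and linear speed of rotor below 0.02 m/s and value of joint wedge above 0.08 m and contact force between the fingers and rotor below 0.3 N); the robot touches nothing.
It fails at once if the rotor is held or touched by the fingers while the wedge is being driven (wedge between 15 and 80 mm) (contact force between the fingers and rotor above 0.5 N and value of joint wedge between 0.015 and 0.08 m).
It fails at once if a bottle, beaker or jar is moved more than 30 mm or tipped over (distance of any of beaker_a, beaker_b, amber, blue_cap, jar, wash from where it was at the start of the episode above 0.03 m or angle between any of beaker_a, beaker_b, amber, blue_cap, jar, wash's own z axis and vertical above 0.6 rad).
It fails at once if the rotor is dropped or tipped over (angle between rotor_flange's own z axis and vertical above 0.8 rad or height (world z) of rotor_flange below 0.09 m).
It also fails if it takes over 72 s, if anything falls off the work surface, if the arm or the gripper's body presses on something with over 40 N, if the wrist force passes 120 N, or if a joint passes its speed limit or range.

### The arm

A 6-joint arm with a two-finger parallel gripper is mounted at the origin on the work surface. World frame = base frame: x ahead of the robot, y to its left, z up, the work surface at z = 0. Lengths are in m, angles in degrees, forces in N, time in s.
With the tool pointing down it reaches from about 0.375 to 0.9 m from the base axis. Payload 3.1 kg.
Tool frame: the origin (TCP) lies at the very end of the fingers, on their centre line; the grasp point (between the pads) lies 19 mm behind it (grip_point_offset is the distance from the TCP to the grasp point, in m); y points along the fingers, x is the direction in which the jaws open and shut, and the axes are right-handed (so a half turn about y gives the same grasp; the last joint's range is limited). The gripper opens to 87 mm and grips with 3 to 60 N. Pads are 19 mm wide; open, the fingers measure 117 mm over their backs; the gripper's body (75 mm by 190 mm) begins 51 mm behind the grasp point.
Start: joints at [-87.061, 30.224, 82.088, -0, 67.689, -10.227], TCP at [0.142, -0.609, 0.223] pointing down, gripper open.
Joint ranges: [-176.69, 176.69], [-43.24, 126.21], [12.49, 139.97], [-82, 262], [0, 151.66], [-163.58, 163.58]. Speed limits (degrees/s): [159.86, 159.86, 180, 180, 180, 180].

### API

Orientations are given as a 3x3 rotation matrix whose columns are the frame's x, y, z axes.
In Python, from rig import * gives the robot as it stands.
- The arm moves only by the tool send_rows, never from a script. Its argument "moves" is text: rows parted by semicolons, each of 5 numbers parted by spaces: the finger opening in mm, from 0 to 87, then the shift along the tool's x, y, z in mm, then the turn about the tool's y in degrees. In form: fingers dx dy dz yaw; .... A call has 1 to 20 rows; each row shifts and turns the commanded pose from where the row before left it, along the tool's axes as they then stand; what a row does not reach is not made up. A row lasts 1/12 s, in which the tool goes at most 41.7 mm and 7.16 degrees, less where a joint would pass 70% of its speed; a pose out of reach is approached as far as the arm can. A call is refused whole if a number of a shift passes 41.7 or a number of a turn 7.16, either way. A call with a gripper value outside its range is refused whole. The fingers move at their own pace and stop on an object; the grip force is fixed at half the most. Time passes only in rows, so rows that do not move let the fingers close. It gives the time, the measured TCP pose, the force and the opening at its end, in the units of the state.
- read_state(): the state, without advancing time (a new reading comes with each control period).
- capture(name): name is "scene" or "top" or "wrist"; returns a dict with "image" (384x512x3 uint8, blue, green, red), "z_map" (384x512 float32, m along the optical axis (not along the pixel's ray), 0 where there is no reading), "mtx" (3x3 intrinsics, pixels), "origin" and "rotation" of the camera in the world; the wrist camera has in their place "tool_from_camera" (4x4, takes a point from camera to tool coordinates, whose origin is the TCP and whose axes are the tool frame's). Camera axes: x right, y up, looking along -z (the intrinsics and any distortion apply to the point x, -y, -z); pixel columns grow to the right and rows downward; lengths in m; the calibration is good to about 2 mm. A picture is of the moment at which its call begins: read the wrist's pose just before it.
- hand_in(): hands the job in, once; it reports no verdict.
Trained networks look in a picture, given as the dict that the camera call returned (one of the last four; its "shot" number tells which), for a name from the list of things; names that differ only in an ending like _2 or _b are one class to them, and where a whole thing is asked for, a point or a joint stands for the part that bears it (a point fixed in the world has none). Each returns a list of dicts, best first, with "p" (0 to 1); they miss things now and then, are a little off and sometimes report something else, mostly with a low value. They report only what shows in the picture. A call takes as long as a camera call. They do not tell look-alikes from the thing itself.
- search_frame(picture, name): "bbox" ([left, top, right, bottom] in pixels, round what is visible of it).
- masks_of(picture, name): "region" (384x512 bool, what is visible of it) and "bbox" ([left, top, right, bottom] in pixels, round what is visible of it).
- mark_of(picture, name): "pixel" ([row, column] in pixels: a listed point, or the origin of a listed thing).
The state is a dict: "time_s": time; "joint_positions": joint angles; "qvel": joint speeds; "tau": joint torques, N m; "position": TCP position; "tcp_rot": TCP orientation; "force": force on the tool from outside, world axes, zero at the start; "moment": the same for the moment, N m; "opening": opening from 0.0 (shut) to 1.0 (fully open).
Only numpy, scipy, OpenCV 4.12 (cv2) and the standard library are available. Lean on these libraries where they do the work, as an engineer would, in place of code of your own. Each camera call takes 0.05 s, during which the arm holds its last target. There are 200 camera calls.

## Working session

There is one attempt and no reset: what is moved stays moved. The work goes in short steps, Python scripts to look and compute and a tool call to move; the robot and the scene stay as the last step left them, time stands still between calls to the robot, and variables do not carry over. Pictures are saved under pics/ and viewed, about 8 in all and at most 12, crops included, and the job is handed in when it is done.

Besides the shell and the picture viewer there is one more tool, called after "Call:" as name(argument=value, ...) on one line, values as JSON. send_rows: Moves the arm, as the interface text tells. Its arguments: {"type":"object","properties":{"moves":{"type":"string"}},"required":["moves"]}

```bash
mkdir -p pics; cat > h.py <<'E'
from rig import *
import numpy as np, cv2
def pix2w(c,r,col,z=None,plane=None):
    K=c["mtx"]; d=np.array([(col-K[0,2])/K[0,0],-(r-K[1,2])/K[1,1],-1.0])
    if "origin" in c: R=np.array(c["rotation"]);o=np.array(c["origin"])
    else:
        s=c["st"];T=np.array(c["tool_from_camera"]);Rt=np.array(s["tcp_rot"])
        R=Rt@T[:3,:3];o=Rt@T[:3,3]+np.array(s["position"])
    d=R@d
    if plane is not None: return o+d*(plane-o[2])/d[2]
    return o+d*(z if z is not None else c["z_map"][int(r),int(col)])
def cap(n):
    s=read_state();c=capture(n);c["st"]=s;return c
E
python3 - <<'E'
from h import *
s=read_state();print(s)
for n in("scene","top"):
    c=cap(n);cv2.imwrite(f"pics/{n}1.png",c["image"])
    print(n,c["origin"],c["mtx"].tolist() if hasattr(c["mtx"],'tolist') else c["mtx"])
    H={"rotor_fin":.153,"rotor_flange":.112,"socket_rim":.13,"fork_in_seat":.112,"fork_out_seat":.112,"wedge_head":.06}
    for k in H:
        for m in mark_of(c,k)[:3]:
            r,q=m["pixel"];print(k,round(m["p"],2),[int(r),int(q)],pix2w(c,r,q,plane=H[k]).round(4))
    for k in("beaker_a","amber","blue_cap","jar","wash"):
        for m in mark_of(c,k)[:2]:
            r,q=m["pixel"];print(k,round(m["p"],2),[int(r),int(q)],pix2w(c,r,q,plane=0).round(3))
E
```

```text
{'time_s': 0.0, 'joint_positions': array([-8.70616476e+01,  3.02777175e+01,  8.21562289e+01, -1.59517718e-03,
        6.76878004e+01, -1.02291166e+01]), 'qvel': array([-0.03582   , -0.00622505,  0.09314137,  0.11653234, -0.07353451,
       -0.18061771]), 'tau': array([-8.31371781e-04, -4.40036488e+01, -1.76589185e+01,  6.32309332e-02,
        5.81434497e-02, -1.55640550e-04]), 'position': array([ 0.14233762, -0.60783198,  0.22158588]), 'tcp_rot': array([[ 2.27808239e-01, -1.34647193e-04,  9.73706007e-01],
       [-9.73703761e-01,  2.12076662e-03,  2.27808007e-01],
       [-2.09567690e-03, -9.99997742e-01,  3.52021631e-04]]), 'force': array([-0.22241163,  0.83309515, -0.13444743]), 'moment': array([ 0.03844812, -0.03408478, -0.09041715]), 'opening': 1.0001488148497253}
scene [1.31330245 0.62401774 1.37539688] [[472.55742619033595, 0.0, 255.3455450364236], [0.0, 472.55742619033595, 187.56462097564008], [0.0, 0.0, 1.0]]
rotor_fin 0.8 [238, 362] [0.4826 0.3187 0.153 ]
rotor_fin 0.74 [226, 391] [0.3804 0.3571 0.153 ]
rotor_flange 0.72 [234, 390] [0.3768 0.3641 0.112 ]
rotor_flange 0.67 [2
[... 804 characters left out ...]
.0, 0.0, 1.0]]
rotor_fin 0.85 [248, 132] [0.3617 0.3512 0.153 ]
rotor_fin 0.58 [211, 141] [0.4809 0.3227 0.153 ]
rotor_flange 0.86 [210, 142] [0.4828 0.3291 0.112 ]
rotor_flange 0.84 [250, 133] [0.3531 0.3569 0.112 ]
socket_rim 0.56 [191, 305] [ 0.5416 -0.2167  0.13  ]
fork_in_seat 0.75 [209, 146] [0.489  0.3143 0.112 ]
fork_out_seat 0.77 [160, 165] [0.6513 0.2512 0.112 ]
wedge_head 0.67 [216, 243] [ 0.4626 -0.0062  0.06  ]
beaker_a 0.76 [237, 264] [ 0.387 -0.081  0.   ]
beaker_a 0.74 [238, 363] [ 0.38  -0.432  0.   ]
amber 0.79 [186, 366] [ 0.564 -0.447  0.   ]
blue_cap 0.68 [132, 260] [ 0.764 -0.069  0.   ]
jar 0.87 [133, 222] [0.762 0.068 0.   ]
wash 0.83 [238, 362] [ 0.38  -0.427  0.   ]
```

```bash
python3 - <<'E'
import cv2,numpy as np
a=cv2.imread("pics/scene1.png")[100:310,150:430];b=cv2.imread("pics/top1.png")[100:290,100:400]
a=cv2.resize(a,(747,560),interpolation=3);cv2.imwrite("pics/a1.png",a)
b=cv2.resize(b,(798,505),interpolation=3);cv2.imwrite("pics/b1.png",b)
E
```

```text
(no output)
```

View pics/a1.png

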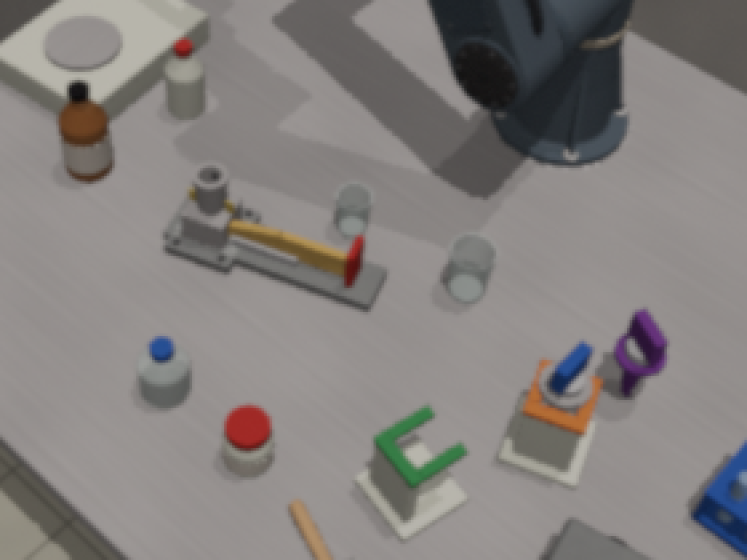

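View pics/b1.png

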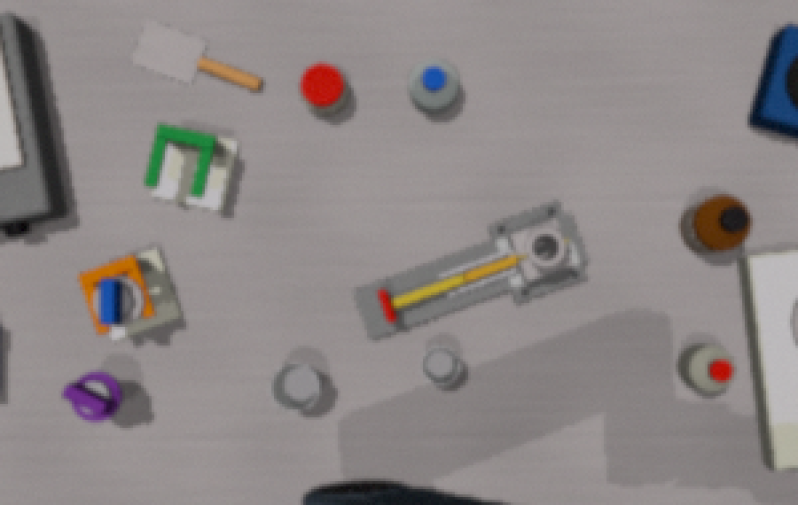

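Orange fork with the blue-finned rotor sits at b1 (115,300), i.e. top-image row 213, col 142. The purple look-alike is at b1 (95,395) and isn't meant. The socket is at b1 (547,248), its red head at (387,305), and the green fork at (180,160). I'll go over the socket first, take a close look, then go on to the rotor.

Call:
send_rows(moves="87 -22.5 -7 31.5 0;87 -22.5 -7 31.5 0;87 -22.5 -7 31.5 0;87 -22.5 -7 31.5 0;87 -22.5 -7 31.5 0;87 -22.5 -7 31.5 0;87 -22.5 -7 31.5 0;87 -22.5 -7 31.5 0;87 -22.5 -7 31.5 0;87 -22.5 -7 31.5 0;87 -22.5 -7 31.5 0;87 -22.5 -7 31.5 0;87 -22.5 -7 31.5 0;87 0 0 0 0;87 0 0 0 0")

```text
time_s: 2.45
position: [0.4757, -0.2289, 0.3141]
tcp_rot: [[0.232, 0.001, 0.973], [-0.973, -0.001, 0.232], [0.001, -1.0, 0.001]]
force: [-0.2, 0.1, -0.3]
opening: 0.997
```

```bash
python3 - <<'E'
from h import *
c=cap("wrist");cv2.imwrite("pics/w1.png",c["image"]);s=c["st"]
print(s["time_s"],s["position"],s["joint_positions"].round(1));print(np.array(c["tool_from_camera"]).round(3).tolist(),c["mtx"][0])
for k,h in {"socket_rim":.13,"wedge_head":.06}.items():
    for m in mark_of(c,k)[:3]:
        r,q=m["pixel"];print(k,round(m["p"],2),[int(r),int(q)],pix2w(c,r,q,plane=h).round(4))
E
```

```text
2.45 [ 0.47567127 -0.2288626   0.31406554] [-37.8  16.9  89.1  -0.   74.   38.8]
[[1.0, -0.0, 0.001, 0.0], [0.001, 0.3, -0.954, -0.163], [-0.0, 0.954, 0.3, 0.083], [0.0, 0.0, 0.0, 1.0]] [277.49291148   0.         258.94884719]
socket_rim 0.7 [117, 259] [ 0.5405 -0.2137  0.13  ]
wedge_head 0.65 [133, 110] [ 0.4635 -0.0056  0.06  ]
```

View pics/w1.png

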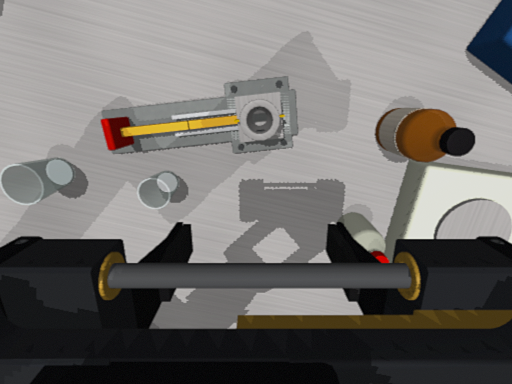

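The wrist view shows the socket bore at pixel (260,120) and the red head at (117,133). Next I'll refine the socket centre and track direction from depth.

```bash
cat >> h.py <<'E'
def cloud(c):
    K=c["mtx"];z=c["z_map"];v,u=np.mgrid[:z.shape[0],:z.shape[1]]
    P=np.stack([(u-K[0,2])/K[0,0]*z,-(v-K[1,2])/K[1,1]*z,-z],-1)
    if "origin" in c: R=np.array(c["rotation"]);o=np.array(c["origin"])
    else:
        s=c["st"];T=np.array(c["tool_from_camera"]);Rt=np.array(s["tcp_rot"])
        R=Rt@T[:3,:3];o=Rt@T[:3,3]+np.array(s["position"])
    W=P@R.T+o; W[z==0]=9; return W
def near(W,xy,r,z0,z1): return (np.hypot(W[...,0]-xy[0],W[...,1]-xy[1])<r)&(W[...,2]>z0)&(W[...,2]<z1)
def circ(p):
    A=np.c_[2*p[:,:2],np.ones(len(p))];x=np.linalg.lstsq(A,(p[:,:2]**2).sum(1),rcond=None)[0]
    return x[0],x[1],np.sqrt(x[2]+x[0]**2+x[1]**2)
def ang(p):
    q=p[:,:2]-p[:,:2].mean(0);w,V=np.linalg.eigh(q.T@q);return np.degrees(np.arctan2(V[1,1],V[0,1])),p.mean(0).round(4),len(p)
def plan(p,a=None):
    """shift (mm, tool axes) and yaw to get the TCP to p, tool x at world angle a"""
    s=read_state();R=np.array(s["tcp_rot"]);d=R.T@(np.array(p)-s["position"])*1000
    t=np.degrees(np.arctan2(R[1,0],R[0,0]));print("t",round(s["time_s"],2),"shift",d.round(1),"toolx",t.round(1),"yaw",None if a is None else round(-((a-t+180)%360-180),1))
E
python3 - <<'E'
from h import *
c=cap("wrist");W=cloud(c);I=c["image"].astype(int)
m=near(W,(.54,-.214),.035,.122,.138);p=W[m];print("rim",len(p),p.mean(0),np.median(p[:,2]))
m=near(W,(.54,-.214),.027,.122,.138);p=W[m];print((p.max(0)+p.min(0))/2,np.ptp(p,0))
hs=cv2.cvtColor(c["image"],cv2.COLOR_BGR2HSV)
y=(hs[...,0]>18)&(hs[...,0]<30)&(hs[...,1]>150)&near(W,(.5,-.11),.13,.02,.13);print("yellow",ang(W[y]))
r=((hs[...,0]<6)|(hs[...,0]>174))&(hs[...,1]>150)&near(W,(.46,0),.06,.01,.1);p=W[r];print("red",ang(p[p[:,2]>.08]),p[:,2].max())
# base block
b=near(W,(.5,-.11),.3,.01,.02);
c=cap("top");W=cloud(c);hs=cv2.cvtColor(c["image"],cv2.COLOR_BGR2HSV)
m=near(W,(.54,-.216),.035,.122,.138);print("rim top",W[m].mean(0),m.sum())
b=(hs[...,0]>100)&(hs[...,0]<130)&(hs[...,1]>120)&near(W,(.48,.323),.05,.13,.2);print("fin",ang(W[b]))
o=(hs[...,0]>3)&(hs[...,0]<20)&(hs[...,1]>150)&near(W,(.48,.323),.08,.1,.125);print("fork",ang(W[o]))
g=(hs[...,0]>45)&(hs[...,0]<85)&(hs[...,1]>100)&near(W,(.65,.25),.08,.1,.125);print("green",ang(W[g]))
plan((.45,.3,.32),90)
E
```

```text
rim 848 [ 0.53761694 -0.21368087  0.13008   ] 0.13037725586474658
[ 0.53748758 -0.21375042  0.12760626] [0.04854178 0.0485284  0.01101391]
yellow (np.float64(109.34162818755864), array([ 0.4981, -0.1013,  0.056 ]), 1020)
red (np.float64(-160.6599636741831), array([ 0.4681, -0.0159,  0.0857]), 284) 0.08866841554505428
rim top [ 0.54001919 -0.21105049  0.13017357] 92
fin (np.float64(-179.36065749448784), array([0.475 , 0.3182, 0.1707]), 108)
fork (np.float64(93.03259787219365), array([0.4993, 0.3279, 0.1127]), 190)
green (np.float64(81.64910562437781), array([0.6619, 0.2432, 0.1127]), 253)
t 2.7 shift [-523.1   -6.6   97. ] toolx -77.0 yaw -167.0
```

Call:
send_rows(moves="87 -36 0 7 0;87 -36 0 7 0;87 -36 0 7 0;87 -36 0 7 0;87 -36 0 7 0;87 -36 0 7 0;87 -36 0 7 0;87 -36 0 7 0;87 -36 0 7 0;87 -36 0 7 0;87 -36 0 7 0;87 -36 0 7 0;87 -36 0 7 0;87 -36 0 7 0;87 0 0 0 6.5;87 0 0 0 6.5;87 0 0 0 0;87 0 0 0 0")

```text
time_s: 4.2
position: [0.4554, 0.2817, 0.3133]
tcp_rot: [[0.004, -0.001, 1.0], [-1.0, -0.0, 0.004], [0.0, -1.0, -0.001]]
force: [-0.2, 0.3, -0.5]
opening: 0.998
```

```bash
cat > rot.py <<'E'
from h import *
def fin(c,xy,zlo,zhi,r=.06,v=0):
    W=cloud(c);hs=cv2.cvtColor(c["image"],cv2.COLOR_BGR2HSV)
    b=(hs[...,0]>100)&(hs[...,0]<130)&(hs[...,1]>120)&near(W,xy,r,zlo,zhi);p=W[b]
    if len(p)<20: print("few",len(p));return
    zt=np.percentile(p[:,2],95);q=p[p[:,2]>zt-.006].astype(np.float32)
    (cx,cy),wh,_=cv2.minAreaRect(q[:,:2].copy()*1000)
    print("fin top z",zt.round(4),"centre",round(cx/1000,4),round(cy/1000,4),"size",np.round(wh,1),"ang",ang(q))
    return cx/1000,cy/1000,zt
E
python3 - <<'E'
from rot import *
c=cap("wrist");cv2.imwrite("pics/w2.png",c["image"]);print(c["st"]["position"],c["st"]["joint_positions"].round(1))
f=fin(c,(.48,.32),.13,.2)
for k,h in {"rotor_fin":.153,"rotor_flange":.112}.items():
    for m in mark_of(c,k)[:3]:
        r,q=m["pixel"];print(k,round(m["p"],2),[int(r),int(q)],pix2w(c,r,q,plane=h).round(4))
W=cloud(c);hs=cv2.cvtColor(c["image"],cv2.COLOR_BGR2HSV)
g=(hs[...,0]>45)&(hs[...,0]<85)&(hs[...,1]>100)&near(W,(.65,.25),.08,.1,.125);print("green",ang(W[g]))
if g.sum()>50: print(cv2.minAreaRect((W[g][:,:2]*1000).astype(np.float32)))
plan((f[0],f[1],f[2]-.021-.016),f and None)
E
```

```text
[0.45543215 0.28167366 0.31326391] [ 19.8  17.6  88.1  -0.   74.3 109.5]
fin top z 0.1757 centre 0.4755 0.32 size [54.9 16.7] ang (np.float32(-179.79858), array([0.4768, 0.3198, 0.1744], dtype=float32), 740)
rotor_fin 0.92 [159, 226] [0.4743 0.3201 0.153 ]
rotor_fin 0.57 [239, 206] [0.3699 0.3499 0.153 ]
rotor_flange 0.91 [226, 210] [0.3687 0.3506 0.112 ]
rotor_flange 0.77 [154, 230] [0.4729 0.3202 0.112 ]
rotor_flange 0.48 [203, 359] [0.4048 0.1414 0.112 ]
green (np.float64(85.14608702989926), array([0.6313, 0.2441, 0.1124]), 977)
((635.617919921875, 248.903564453125), (74.80302429199219, 45.62430953979492), 77.0783920288086)
t 4.35 shift [-38.3 174.8  20.1] toolx -89.8 yaw None
```

View pics/w2.png

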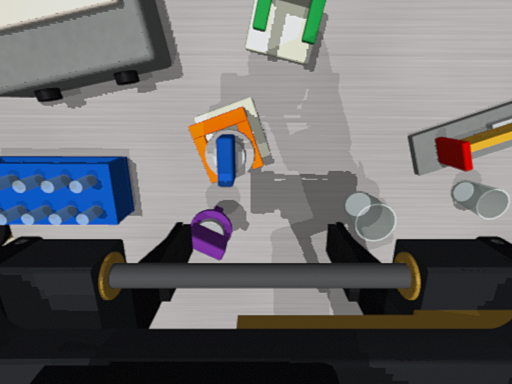

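The blue-finned rotor is on the orange fork at pixel (226,159), and the purple look-alike is at (211,232). I'm taking the blue one.

Call:
send_rows(moves="87 -19 0 10 0;87 -19 0 10 0;87 0 0 0 0;87 0 30 0 0;87 0 30 0 0;87 0 30 0 0;87 0 30 0 0;87 0 25 0 0;87 0 15 0 0;87 0 10 0 0;87 0 5 0 0;87 0 0 0 0;87 0 0 0 0;87 0 0 0 0")

```text
time_s: 5.52
position: [0.476, 0.321, 0.1398]
tcp_rot: [[0.003, 0.003, 1.0], [-1.0, 0.001, 0.003], [-0.001, -1.0, 0.003]]
force: [0.1, -0.1, 0.6]
opening: 1.002
```

```bash
python3 - <<'E'
from h import *
plan((.4755,.320,.1385),-90)
E
```

```text
t 5.52 shift [ 1.   1.3 -0.5] toolx -89.8 yaw 0.2
```

Call:
send_rows(moves="0 1 1 0 0;0 0 0 0 0;0 0 0 0 0;0 0 0 0 0;0 0 0 0 0;0 0 0 0 0;0 0 0 0 0;0 0 0 0 0;0 0 0 0 0;0 0 0 0 0;0 0 0 0 0;0 0 0 0 0")

```text
time_s: 6.52
position: [0.475, 0.3199, 0.1375]
tcp_rot: [[0.003, -0.0, 1.0], [-1.0, 0.0, 0.003], [-0.0, -1.0, -0.0]]
force: [1.0, 1.1, 0.5]
opening: 0.207
```

Call:
send_rows(moves="0 0 -5 0 0;0 0 -15 0 0;0 0 -20 0 0;0 0 -20 0 0;0 0 -20 0 0;0 0 -20 0 0;0 0 -20 0 0;0 0 -10 0 0;0 0 0 0 0;0 0 0 0 0;0 0 0 0 0")

```text
time_s: 7.43
position: [0.4737, 0.3191, 0.2658]
tcp_rot: [[0.003, -0.004, 1.0], [-1.0, -0.002, 0.003], [0.002, -1.0, -0.004]]
force: [-0.4, 0.2, -5.4]
opening: 0.202
```

```bash
python3 - <<'E'
from rot import *
c=cap("wrist");cv2.imwrite("pics/w3.png",c["image"])
s=c["st"];print(s["position"],s["opening"],s["force"],s["joint_positions"].round(1))
fin(c,s["position"][:2],.25,.33,.08)
plan((.5375,-.2137,.266),-25.7)
E
```

```text
[0.47372968 0.31909791 0.26582431] 0.2019009950321684 [-0.40363964  0.23458695 -5.35799949] [ 22.8  23.4  86.9  -0.   70.  112.6]
fin top z 0.3036 centre 0.4759 0.3219 size [35.8 55.2] ang (np.float32(-179.66841), array([0.4802, 0.3193, 0.3025], dtype=float32), 2321)
t 7.48 shift [5.33e+02 3.00e-01 6.22e+01] toolx -89.8 yaw -64.1
```

View pics/w3.png

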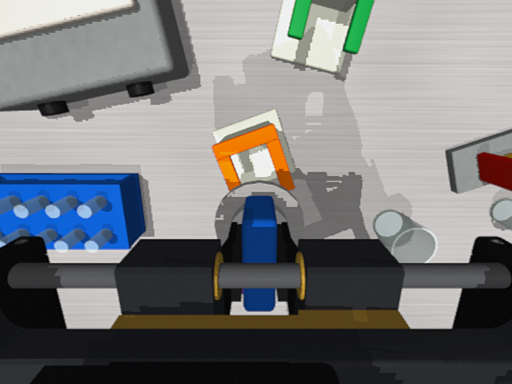

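Held: the fin is centred between the jaws at (260,250) and the orange fork is empty. Carrying it to the socket.

Call:
send_rows(moves="0 20 0 2 0;0 35 0 4 0;0 38 0 4.5 0;0 38 0 4.5 0;0 38 0 4.5 0;0 38 0 4.5 0;0 38 0 4.5 0;0 38 0 4.5 0;0 38 0 4.5 0;0 38 0 4.5 0;0 38 0 4.5 0;0 38 0 4.5 0;0 38 0 4.5 0;0 38 0 4.5 0;0 20 0 2 0;0 0 0 0 0;0 0 0 0 0")

```text
time_s: 8.9
position: [0.5377, -0.212, 0.2657]
tcp_rot: [[0.0, -0.003, 1.0], [-1.0, 0.002, 0.0], [-0.002, -1.0, -0.003]]
force: [-0.2, 1.0, -5.2]
opening: 0.205
```

Call:
send_rows(moves="0 0 0 0 -3;0 0 0 0 -6;0 0 0 0 -7;0 0 0 0 -7;0 0 0 0 -7;0 0 0 0 -7;0 0 0 0 -7;0 0 0 0 -7;0 0 0 0 -7;0 0 0 0 -6;0 0 0 0 0;0 0 0 0 0;0 0 0 0 0")

```text
time_s: 9.98
position: [0.5383, -0.21, 0.2671]
tcp_rot: [[0.9, -0.001, 0.437], [-0.437, 0.001, 0.9], [-0.001, -1.0, 0.0]]
force: [-0.3, 0.8, -4.8]
opening: 0.202
```

```bash
python3 - <<'E'
from rot import *
c=cap("wrist");cv2.imwrite("pics/w4.png",c["image"])
s=c["st"];print(s["position"],s["opening"],s["force"],s["joint_positions"].round(1))
f=fin(c,s["position"][:2],.25,.33,.08)
W=cloud(c)
m=near(W,(.5375,-.2137),.035,.122,.138);print("rim",m.sum(),W[m].mean(0) if m.any() else 0)
m=near(W,s["position"][:2],.045,.235,.265);p=W[m];print("flange",len(p),circ(p),np.median(p[:,2]))
c=cap("top");print("top");fin(c,s["position"][:2],.27,.33,.08)
plan((.5375,-.2137,.266),-25.7)
E
```

```text
[ 0.53826584 -0.21003132  0.26709209] 0.20172005838773402 [-0.25745041  0.804914   -4.81793496] [-32.4  23.8  85.9   0.   70.3  -6.5]
fin top z 0.3048 centre 0.5367 -0.2073 size [55.3 36. ] ang (np.float32(64.335915), array([ 0.541 , -0.2044,  0.3037], dtype=float32), 2311)
rim 445 [ 0.54371017 -0.20200846  0.13013372]
flange 2585 (np.float64(0.539002994786776), np.float64(-0.2077695899416088), np.float64(0.025373795247902363)) 0.25010181372042845
top
few 0
t 10.08 shift [ 0.6  1.3 -3.2] toolx -25.9 yaw -0.2
```

View pics/w4.png

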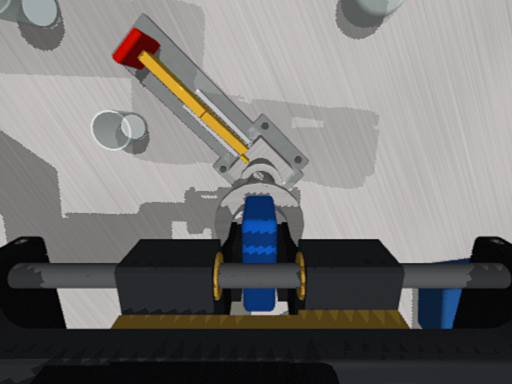

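Fin at (260,250), with the bore partly in view behind the flange at (260,175). Next I'll measure rim and flange in the same view by fixed-radius arc fits, so camera bias cancels.

```bash
cat > arc.py <<'E'
from rot import *
from scipy.optimize import least_squares
def arc(p,rad,c0,zdir):
    h=cv2.convexHull((p[:,:2]*1000).astype(np.float32))[:,0]/1000
    d=h-c0;k=(d@zdir)>0.25*rad;h=h[k]
    r=least_squares(lambda x:np.hypot(*(h-x).T)-rad,c0,loss="soft_l1",f_scale=.001)
    return r.x.round(4),len(h),(np.abs(r.fun).mean()*1000).round(2)
E
python3 - <<'E'
from arc import *
c=cap("wrist");s=c["st"];W=cloud(c);zd=np.array(s["tcp_rot"])[:2,2];t=s["position"][:2]
p=W[near(W,(.5375,-.2137),.034,.126,.134)];print("rim",arc(p,.025,np.array([.5375,-.2137]),zd))
hs=cv2.cvtColor(c["image"],cv2.COLOR_BGR2HSV)
p=W[near(W,t,.045,.238,.256)&(hs[...,1]<60)];print(len(p));f=arc(p,.032,t+.0,zd);print("flange",f,"off tool x,z mm",((f[0]-t)@np.array(s["tcp_rot"])[:2,[0,2]]*1000).round(1))
E
```

```text
rim (array([ 0.5366, -0.2147]), 18, np.float64(0.12))
2359
flange (array([ 0.538 , -0.2105]), 29, np.float64(0.12)) off tool x,z mm [-0.4 -0.1]
```

Call:
send_rows(moves="0 0.6 0 -4.4 0;0 0 0 0 0;0 0 15 0 0;0 0 20 0 0;0 0 15 0 0;0 0 10 0 0;0 0 10 0 0;0 0 8 0 0;0 0 5 0 0;0 0 3 0 0;0 0 0 0 0;0 0 0 0 0")

```text
time_s: 11.13
position: [0.5375, -0.2156, 0.1819]
tcp_rot: [[0.9, 0.001, 0.436], [-0.436, -0.0, 0.9], [0.001, -1.0, -0.0]]
force: [0.0, 0.2, -4.4]
opening: 0.204
```

```bash
python3 - <<'E'
from arc import *
s=read_state();print(s["position"],s["force"],s["moment"])
plan((.5366,-.2147,.158),19.3)
E
```

```text
[ 0.53753817 -0.21555805  0.18192936] [ 0.04597389  0.23551422 -4.44426807] [-0.09812835 -0.09838484 -0.01601987]
t 11.13 shift [-1.2 23.9  0.4] toolx -25.8 yaw -45.1
```

Call:
send_rows(moves="0 0 2 0 0;0 0 0 0 -5;0 0 0 0 -7;0 0 0 0 -7;0 0 0 0 -7;0 0 0 0 -7;0 0 0 0 -7;0 0 0 0 -5;0 0 0 0 0;0 0 0 0 0")

```text
time_s: 11.97
position: [0.5374, -0.2155, 0.18]
tcp_rot: [[0.945, 0.001, -0.326], [0.326, -0.001, 0.945], [0.001, -1.0, -0.001]]
force: [-0.6, -0.4, -4.9]
opening: 0.202
```

```bash
python3 - <<'E'
from arc import *
c=cap("wrist");s=c["st"];print(s["position"],s["force"],s["moment"]);W=cloud(c);zd=np.array(s["tcp_rot"])[:2,2];t=s["position"][:2]
fin(c,t,.17,.25,.08)
hs=cv2.cvtColor(c["image"],cv2.COLOR_BGR2HSV)
p=W[near(W,t,.045,.153,.171)&(hs[...,1]<60)];f=arc(p,.032,t+.0,zd);print("flange",f,np.median(p[:,2]))
y=(hs[...,0]>18)&(hs[...,0]<30)&(hs[...,1]>150)&near(W,(.5,-.11),.13,.02,.13);print("yellow",ang(W[y]))
plan((.5366,-.2147,.158),19.3)
E
```

```text
[ 0.53744544 -0.21550153  0.17997944] [-0.59840589 -0.44147728 -4.88816073] [ 0.05003039 -0.13659849 -0.01876079]
fin top z 0.2177 centre 0.535 -0.2151 size [34.2 56.1] ang (np.float32(109.27167), array([ 0.5353, -0.2097,  0.2167], dtype=float32), 2326)
flange (array([ 0.5372, -0.2157]), 28, np.float64(0.14)) 0.1628906299236074
yellow (np.float64(109.45484211318252), array([ 0.5028, -0.1161,  0.0565]), 1929)
t 12.02 shift [-0.5 21.9  1. ] toolx 19.0 yaw -0.3
```

Aligned (fin 109.3°, track about 109.4°). Pushing down.

Call:
send_rows(moves="0 0 4 0 0;0 0 4 0 0;0 0 3 0 0;0 0 3 0 0;0 0 2 0 0;0 0 2 0 0;0 0 0 0 0")

```text
time_s: 12.6
position: [0.5377, -0.2154, 0.1612]
tcp_rot: [[0.945, 0.001, -0.328], [0.328, 0.0, 0.945], [0.001, -1.0, -0.0]]
force: [2.0, 0.4, -6.5]
opening: 0.202
```

Call:
send_rows(moves="0 0 2 0 0;0 0 2 0 0;0 0 2 0 0;0 0 1 0 0;0 0 1 0 0;0 0 0 0 0;0 0 0 0 0")

```text
time_s: 13.18
position: [0.5377, -0.2152, 0.1555]
tcp_rot: [[0.945, 0.002, -0.328], [0.328, -0.0, 0.945], [0.001, -1.0, -0.001]]
force: [0.1, 2.7, 7.8]
opening: 0.208
```

```bash
cat > fl.py <<'E'
from arc import *
c=cap("wrist");s=c["st"];print(s["position"],s["force"]);W=cloud(c);zd=np.array(s["tcp_rot"])[:2,2];t=np.array([.537,-.2152])
hs=cv2.cvtColor(c["image"],cv2.COLOR_BGR2HSV)
d=(W[...,:2]-t)@zd
p=W[near(W,t,.031,.128,.185)&(np.hypot(W[...,0]-t[0],W[...,1]-t[1])>.023)&(hs[...,1]<60)&(d>.01)];print("flange top z med",np.median(p[:,2]),len(p))
E
python3 fl.py
```

```text
[ 0.53765268 -0.21521791  0.15551304] [0.07310162 2.73742757 7.82101314]
flange top z med 0.1385746510408839 1034
```

Call:
send_rows(moves="0 0 2 0 0;0 0 2 0 0;0 0 2 0 0;0 0 0 0 0")

```text
time_s: 13.57
position: [0.5378, -0.2155, 0.155]
tcp_rot: [[0.944, 0.003, -0.329], [0.329, -0.003, 0.944], [0.002, -1.0, -0.004]]
force: [-7.4, 8.2, 37.6]
opening: 0.205
```

```bash
python3 fl.py
```

```text
[ 0.53782186 -0.21551814  0.15502159] [-7.40983761  8.22980783 37.6378141 ]
flange top z med 0.13848637347225756 1058
```

Call:
send_rows(moves="0 0 -3 0 0;0 0 -2.5 0 0;30 0 0 0 0;40 0 0 0 0;40 0 0 0 0;40 0 0 0 0;40 0 -4 0 0;40 0 -15 0 0;40 0 -30 0 0;40 0 -30 0 0;40 0 -30 0 0;40 0 -20 0 0;40 0 0 0 0;40 0 0 0 0")

```text
time_s: 14.78
position: [0.5377, -0.2158, 0.2833]
tcp_rot: [[0.945, 0.002, -0.328], [0.328, -0.002, 0.945], [0.002, -1.0, -0.002]]
force: [-0.4, -0.2, 0.6]
opening: 0.458
```

```bash
python3 fl.py; python3 - <<'E'
from arc import *
c=cap("wrist");cv2.imwrite("pics/w5.png",c["image"]);t=(.537,-.215)
fin(c,t,.15,.22,.08)
W=cloud(c);hs=cv2.cvtColor(c["image"],cv2.COLOR_BGR2HSV)
r=((hs[...,0]<6)|(hs[...,0]>174))&(hs[...,1]>150)&near(W,(.46,0),.06,.01,.1);print("red",r.sum(),ang(W[r]) if r.any() else 0)
print(read_state()["joint_positions"].round(1))
u=np.array([.331,-.944]);h=np.array([.4665,-.011])-u*.03
plan((h[0],h[1],.27),19.3)
E
```

```text
[ 0.5376599  -0.21576589  0.28328314] [-0.37460966 -0.18820188  0.62749591]
flange top z med 0.13859875757116624 375
fin top z 0.1934 centre 0.5374 -0.2142 size [16.9 54.3] ang (np.float32(109.764496), array([ 0.5369, -0.2128,  0.1923], dtype=float32), 951)
red 93 (np.float64(-160.3169961507601), array([ 0.4689, -0.0202,  0.0347]), 93)
[-32.9  23.   84.9  -0.   72.3 -52.1]
t 14.88 shift [  0.9  11.3 245.5] toolx 19.2 yaw -0.1
```

View pics/w5.png

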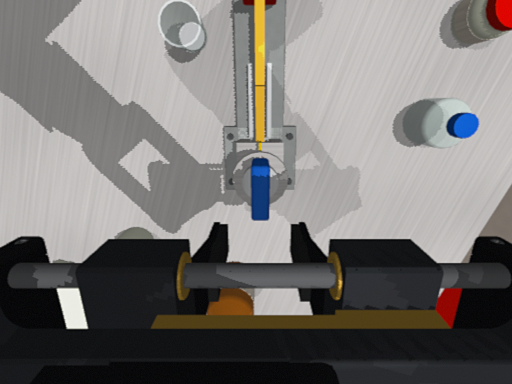

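The rotor is seated flush (flange top at 138.6 mm) with the fin along the track at (260,190) and the wedge at the top of the frame. Now going behind the red head with the fingers shut.

Call:
send_rows(moves="0 0 0 36 0;0 0 0 36 0;0 0 0 36 0;0 0 0 36 0;0 0 0 36 0;0 0 0 36 0;0 -1 0 37 0;0 0 0 0 0;0 0 30 0 0;0 0 30 0 0;0 0 30 0 0;0 0 30 0 0;0 0 25 0 0;0 0 0 0 0;0 0 0 0 0")

```text
time_s: 16.13
position: [0.4515, 0.0233, 0.1354]
tcp_rot: [[0.945, -0.006, -0.328], [0.328, 0.001, 0.945], [-0.005, -1.0, 0.003]]
force: [0.1, -0.7, -0.2]
opening: 0.003
```

```bash
python3 - <<'E'
from arc import *
c=cap("wrist");cv2.imwrite("pics/w6.png",c["image"]);s=c["st"];print(s["opening"],s["joint_positions"].round(1))
W=cloud(c);hs=cv2.cvtColor(c["image"],cv2.COLOR_BGR2HSV)
r=((hs[...,0]<6)|(hs[...,0]>174))&(hs[...,1]>150)&near(W,(.465,-.01),.05,.01,.1);p=W[r];print(len(p))
R=np.array(s["tcp_rot"]);q=(p-s["position"])@R*1000
for k in (0,1,2): print(np.percentile(q[:,k],[2,10,50,90,98]).round(1))
plan((.4536,.0229,.045),19.3)
E
```

```text
0.002866787679886145 [-11.3  25.7 111.1  -0.   43.6 -30.4]
329
[-17.9 -16.5  15.6  22.2  23.7]
[ 68.   72.   96.5 109.1 111.6]
[-36.7 -35.9 -35.4 -34.9 -34.7]
t 16.18 shift [ 0.7 91.7 -0.5] toolx 19.2 yaw -0.1
```

View pics/w6.png

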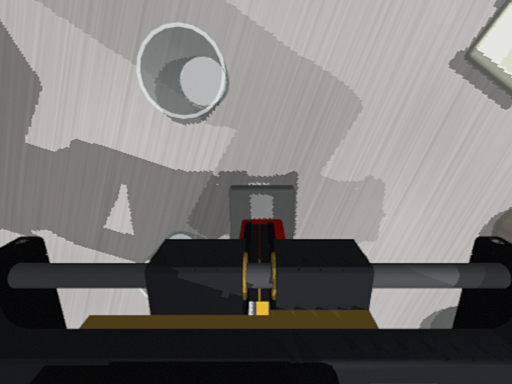

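The face of the red head is 35 mm ahead of the fingers at (262,228), offset about 3 mm in x. Lowering behind it.

Call:
send_rows(moves="0 2.5 20 0 0;0 0 25 0 0;0 0 25 0 0;0 0 15 0 0;0 0 4 0 0;0 0 0 0 0;0 0 0 -10 0;0 0 0 -8 0;0 0 0 -4 0;0 0 0 0 0;0 0 0 0 0")

```text
time_s: 17.1
position: [0.4633, 0.0027, 0.0487]
tcp_rot: [[0.945, 0.001, -0.327], [0.327, -0.0, 0.945], [0.001, -1.0, -0.001]]
force: [0.1, 0.2, 0.3]
opening: 0.005
```

Call:
send_rows(moves="0 0 0 -5 0;0 0 0 -7 0;0 0 0 -7 0;0 0 0 -7 0;0 0 0 -7 0;0 0 0 -7 0;0 0 0 -7 0;0 0 0 -7 0;0 0 0 -7 0;0 0 0 -7 0;0 0 0 -7 0;0 0 0 -6 0;0 0 0 -5 0;0 0 0 0 0")

```text
time_s: 18.27
position: [0.4921, -0.0795, 0.048]
tcp_rot: [[0.945, 0.002, -0.328], [0.328, -0.001, 0.945], [0.001, -1.0, -0.002]]
force: [-0.9, 0.2, -0.8]
opening: 0.006
```

Call:
send_rows(moves="0 0 0 -4 0;0 0 0 -4 0;0 0 0 -3 0;0 0 0 -2 0;0 0 0 0 0")

```text
time_s: 18.68
position: [0.4946, -0.0875, 0.048]
tcp_rot: [[0.945, -0.002, -0.327], [0.327, 0.004, 0.945], [-0.0, -1.0, 0.005]]
force: [2.0, 13.9, 3.6]
opening: 0.007
```

```bash
python3 - <<'E'
from arc import *
s=read_state();print(s["position"],s["force"])
for n in("top","scene"):
    c=cap(n);W=cloud(c);hs=cv2.cvtColor(c["image"],cv2.COLOR_BGR2HSV)
    fin(c,(.537,-.215),.15,.24,.06)
    r=((hs[...,0]<6)|(hs[...,0]>174))&(hs[...,1]>150)&near(W,(.49,-.08),.1,.02,.1);print(n,"red",r.sum(),W[r].mean(0).round(4) if r.any() else 0)
E
```

```text
[ 0.49461179 -0.087547    0.04803369] [ 2.02318561 13.85097925  3.63061122]
fin top z 0.211 centre 0.5332 -0.2069 size [14.4 51.8] ang (np.float32(101.82705), array([ 0.5353, -0.212 ,  0.2077], dtype=float32), 43)
top red 0 0
fin top z 0.2086 centre 0.5397 -0.2085 size [16.1 51. ] ang (np.float32(103.815636), array([ 0.5389, -0.2099,  0.2061], dtype=float32), 40)
scene red 0 0
```

Call:
send_rows(moves="0 0 0 -2 0;0 0 0 -2 0;0 0 0 0 0")

```text
time_s: 19.03
position: [0.4945, -0.0876, 0.0481]
tcp_rot: [[0.946, -0.004, -0.325], [0.325, 0.01, 0.946], [-0.001, -1.0, 0.011]]
force: [3.4, 26.0, 6.8]
opening: 0.004
```

The wedge is hard against its stop. Backing off and rising.

Call:
send_rows(moves="0 0 0 5 0;0 0 0 10 0;0 0 0 20 0;0 0 -30 5 0;0 0 -40 0 0;0 0 -40 0 0;40 0 -40 0 0;40 0 -40 0 0;40 0 -40 0 0;40 0 0 -20 0;40 0 0 0 0;40 0 0 0 0")

```text
time_s: 20.03
position: [0.49, -0.0759, 0.2783]
tcp_rot: [[0.945, 0.001, -0.327], [0.327, -0.001, 0.945], [0.001, -1.0, -0.001]]
force: [-0.5, -0.5, -0.3]
opening: 0.374
```

```bash
python3 - <<'E'
from arc import *
c=cap("top");W=cloud(c);hs=cv2.cvtColor(c["image"],cv2.COLOR_BGR2HSV);fin(c,(.537,-.215),.15,.24,.06)
r=((hs[...,0]<6)|(hs[...,0]>174))&(hs[...,1]>150)&near(W,(.49,-.1),.12,.02,.1);print("red",r.sum(),W[r].mean(0).round(4) if r.any() else 0)
c=cap("scene");W=cloud(c);hs=cv2.cvtColor(c["image"],cv2.COLOR_BGR2HSV)
r=((hs[...,0]<6)|(hs[...,0]>174))&(hs[...,1]>150)&near(W,(.49,-.1),.12,.02,.1);print("red",r.sum(),W[r].mean(0).round(4) if r.any() else 0)
plan((.5375,-.215,.27),19.3)
E
```

```text
fin top z 0.2106 centre 0.5335 -0.2086 size [15.1 47.5] ang (np.float32(101.69904), array([ 0.5344, -0.211 ,  0.2078], dtype=float32), 52)
red 0 0
red 61 [ 0.5085 -0.0999  0.0681]
t 20.13 shift [ 1.000e-01  6.500e+00 -1.486e+02] toolx 19.1 yaw -0.2
```

Call:
send_rows(moves="60 0 0 -35 0;60 0 0 -38 0;60 0 0 -38 0;60 0 0 -37 0;60 0 0 0 0;60 0 0 0 0;60 0 0 0 0")

```text
time_s: 20.72
position: [0.5373, -0.2136, 0.2762]
tcp_rot: [[0.945, -0.004, -0.328], [0.328, 0.003, 0.945], [-0.003, -1.0, 0.004]]
force: [-0.0, -0.0, -0.5]
opening: 0.688
```

```bash
python3 - <<'E'
from arc import *
c=cap("wrist");cv2.imwrite("pics/w7.png",c["image"])
f=fin(c,(.537,-.215),.15,.24,.06)
W=cloud(c);hs=cv2.cvtColor(c["image"],cv2.COLOR_BGR2HSV)
r=((hs[...,0]<6)|(hs[...,0]>174))&(hs[...,1]>150)&near(W,(.5,-.1),.06,.01,.1);p=W[r];print("red",len(p),p.mean(0))
if len(p): print("s of head from socket",((p[p[:,2]>.08].mean(0)[:2]-[.537,-.215])@[.331,-.944]))
plan((f[0],f[1],f[2]-.021-.016),19.3)
E
```

```text
fin top z 0.2077 centre 0.5327 -0.2081 size [17.3 54.2] ang (np.float32(104.890434), array([ 0.5324, -0.2071,  0.2057], dtype=float32), 1123)
red 437 [ 0.49915429 -0.10508264  0.0829239 ]
s of head from socket -0.11675136399371533
t 20.77 shift [ -2.5 105.9   5.9] toolx 19.2 yaw -0.1
```

View pics/w7.png

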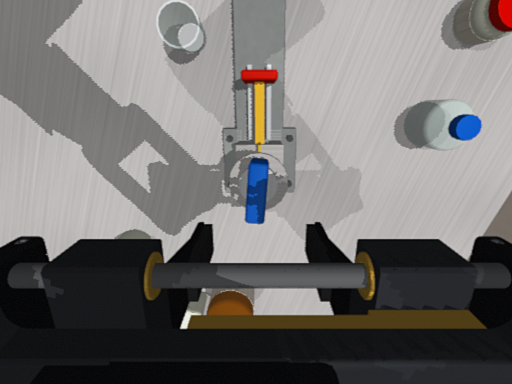

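The rotor is driven up and stands loose, slightly tilted, with the fin at (257,190); the wedge is fully in with its head at (260,75). Measuring the tilt before gripping.

```bash
python3 - <<'E'
from arc import *
c=cap("wrist");W=cloud(c);hs=cv2.cvtColor(c["image"],cv2.COLOR_BGR2HSV);s=c["st"];R=np.array(s["tcp_rot"])
b=(hs[...,0]>100)&(hs[...,0]<130)&(hs[...,1]>120)&near(W,(.533,-.21),.05,.195,.22)
def pl(p,n):
    q=(p-s["position"])@R*1000
    for _ in range(3):
        A=np.c_[q[:,0],q[:,2],np.ones(len(q))];x=np.linalg.lstsq(A,-q[:,1],rcond=None)[0];e=np.abs(A@x+q[:,1]);q=q[e<max(1,2*np.median(e))]
    print(n,len(q),"tilt deg: height rise per tool x, z",np.degrees(np.arctan(x[:2])).round(1),"ctr",q.mean(0).round(1))
pl(W[b],"fin top")
m=near(W,(.536,-.214),.04,.14,.162)&(hs[...,1]<60)&(np.hypot(W[...,0]-.536,W[...,1]+.214)>.023);pl(W[m],"flange");p=W[m]
print(arc(p,.032,np.array([.536,-.214]),R[:2,2]),p[:,2].min(),p[:,2].max())
E
```

```text
fin top 869 tilt deg: height rise per tool x, z [ 1.2 -4.4] ctr [-3.1 70.9  6.3]
flange 846 tilt deg: height rise per tool x, z [ 1.6 -4.3] ctr [ -2.  124.9   6.5]
(array([ 0.5352, -0.2125]), 23, np.float64(0.15)) 0.14322119801438588 0.1557960154739194
```

Call:
send_rows(moves="75 -2.3 0 5.2 0;75 0 0 0 4;75 0 20 0 0;75 0 25 0 0;75 0 25 0 0;75 0 20 0 0;75 0 11 0 0;75 0 4 0 0;75 0 0 0 0;75 0 0 0 0")

```text
time_s: 21.65
position: [0.5353, -0.2107, 0.174]
tcp_rot: [[0.965, 0.001, -0.262], [0.262, -0.001, 0.965], [0.001, -1.0, -0.001]]
force: [-0.1, 0.1, -0.7]
opening: 0.857
```

Call:
send_rows(moves="0 0 0 0 0;0 0 0 0 0;0 0 0 0 0;0 0 0 0 0;0 0 0 0 0;0 0 0 0 0;0 0 0 0 0;0 0 0 0 0;0 0 0 0 0")

```text
time_s: 22.4
position: [0.5347, -0.2107, 0.173]
tcp_rot: [[0.965, -0.0, -0.262], [0.262, 0.0, 0.965], [-0.0, -1.0, 0.0]]
force: [0.4, 0.5, 0.2]
opening: 0.264
```

Call:
send_rows(moves="0 0 0 0 0;0 0 0 0 0;0 0 0 0 0;0 0 -5 0 0;0 0 -15 0 0;0 0 -20 0 0;0 0 -20 0 0;0 0 -20 0 0;0 0 -20 0 0;0 0 -15 0 0;0 0 -5 0 0;0 0 0 0 0;0 0 0 0 0")

```text
time_s: 23.48
position: [0.5338, -0.2102, 0.2919]
tcp_rot: [[0.965, -0.002, -0.262], [0.262, 0.001, 0.965], [-0.002, -1.0, 0.002]]
force: [0.7, 0.5, -5.3]
opening: 0.202
```

```bash
cat > tilt.py <<'E'
from arc import *
def tilt(c):
    W=cloud(c);hs=cv2.cvtColor(c["image"],cv2.COLOR_BGR2HSV);s=c["st"];R=np.array(s["tcp_rot"]);t=s["position"]
    q=(W-t)@R*1000
    m=(np.abs(q[...,0])<33)&(np.abs(q[...,2])<40)&(q[...,1]>8)&(q[...,1]<32)&(hs[...,1]<60)&(np.hypot(q[...,0],q[...,2])>24)&(q[...,2]>5)
    p=W[m];q=q[m]
    for _ in range(3):
        A=np.c_[q[:,0],q[:,2],np.ones(len(q))];x=np.linalg.lstsq(A,-q[:,1],rcond=None)[0];e=np.abs(A@x+q[:,1]);q=q[e<max(1,2*np.median(e))]
    print("flange tilt (rise per x,z)",np.degrees(np.arctan(x[:2])).round(1),"top z at axis rel TCP mm",x[2].round(1),len(q))
    f=arc(p,.032,t[:2]+0,R[:2,2]);print("flange c",f,"tool off",((f[0]-t[:2])@R[:2,[0,2]]*1000).round(1))
E
python3 - <<'E'
from tilt import *
c=cap("wrist");s=c["st"];print(s["opening"],s["force"],s["joint_positions"].round(1));tilt(c)
c=cap("top");W=cloud(c);hs=cv2.cvtColor(c["image"],cv2.COLOR_BGR2HSV)
g=(hs[...,0]>45)&(hs[...,0]<85)&(hs[...,1]>100)&near(W,(.65,.25),.08,.1,.125);p=W[g][:,:2];print("green",cv2.minAreaRect((p*1000).astype(np.float32)),p.mean(0))
plan((.60,.2,.31),-100)
E
```

```text
0.20177437385714794 [ 0.67110366  0.49606618 -5.30167999] [-32.6  22.1  84.6  -0.   73.5 -47.8]
flange tilt (rise per x,z) [ 0.6 -4.7] top z at axis rel TCP mm -20.7 849
flange c (array([ 0.5344, -0.2117]), 20, np.float64(0.17)) tool off [ 0.2 -1.6]
green ((654.03466796875, 246.08888244628906), (75.11286163330078, 77.86380767822266), 77.66936492919922) [0.66214324 0.24293768]
t 23.58 shift [171.3 -18.1 378.5] toolx 15.2 yaw 115.2
```

Held, with about 4.7° tilt in the grip, which seating on the fork will level. Carrying it toward the green fork for a close look.

Call:
send_rows(moves="0 10 0 14 0;0 18 0 26 0;0 20 0 29 0;0 20 0 29 0;0 20 0 29 0;0 20 0 29 0;0 20 0 29 0;0 20 0 29 0;0 20 0 29 0;0 20 0 29 0;0 20 0 29 0;0 15 0 21 0;0 9.5 0 12 0;0 0 0 0 0;0 0 0 0 0;0 0 0 0 0")

```text
time_s: 24.92
position: [0.6708, 0.1717, 0.2914]
tcp_rot: [[0.965, -0.003, -0.261], [0.261, -0.001, 0.965], [-0.004, -1.0, -0.0]]
force: [0.8, -0.5, -5.2]
opening: 0.205
```

```bash
python3 - <<'E'
from tilt import *
def fork(c,lo,hi,xy,n):
    W=cloud(c);hs=cv2.cvtColor(c["image"],cv2.COLOR_BGR2HSV)
    g=(hs[...,0]>lo)&(hs[...,0]<hi)&(hs[...,1]>100)&near(W,xy,.07,.108,.117);p=W[g]
    if len(p)<20: print(n,"few");return
    print(n,len(p),cv2.minAreaRect((p[:,:2]*1000).astype(np.float32)),p.mean(0).round(4))
c=cap("wrist");cv2.imwrite("pics/w8.png",c["image"]);s=c["st"];tilt(c);print(s["joint_positions"].round(1))
fork(c,45,85,(.65,.248),"green wrist")
for m in mark_of(c,"fork_out_seat")[:2]:
    r,q=m["pixel"];print(round(m["p"],2),[r,q],pix2w(c,r,q,plane=.112).round(4))
c=cap("top");fork(c,3,20,(.483,.322),"orange top")
fork(c,45,85,(.65,.248),"green top")
E
```

```text
flange tilt (rise per x,z) [ 0.2 -4.5] top z at axis rel TCP mm -21.0 828
flange c (array([0.6712, 0.17  ]), 24, np.float64(0.14)) tool off [-0.1 -1.8]
[  5.2  32.4  66.5  -0.1  81.3 -10. ]
green wrist 2358 ((653.5006103515625, 244.92245483398438), (75.2139892578125, 79.80835723876953), 77.07050323486328) [0.6603 0.2451 0.1125]
orange top 54 ((496.7412109375, 362.3412780761719), (25.300464630126953, 50.974769592285156), 77.6976089477539) [0.4976 0.3596 0.1121]
green top 40 ((644.5252685546875, 278.57525634765625), (13.742110252380371, 44.18348693847656), 76.92449188232422) [0.6435 0.2795 0.112 ]
```

View pics/w8.png

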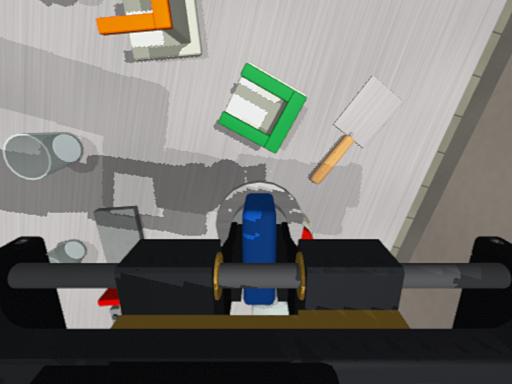

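```bash
python3 - <<'E'
from h import *
c=cap("wrist");c["st"]=dict(position=np.array([.47373,.31910,.26582]),tcp_rot=np.array([[.003,-.004,1],[-1,-.002,.003],[.002,-1,-.004]]))
im=cv2.imread("pics/w3.png");hs=cv2.cvtColor(im,cv2.COLOR_BGR2HSV)
o=(hs[...,0]>3)&(hs[...,0]<20)&(hs[...,1]>150);o[200:]=0;o[:, :200]=0;o[:,310:]=0
P=np.array([pix2w(c,r,q,plane=.112)[:2] for r,q in zip(*np.nonzero(o))])
b=P[P[:,0]>.5]; print(len(P),P.min(0),P.max(0))
R=cv2.minAreaRect((P*1000).astype(np.float32));print(R)
for a in (10,12,14,16,18,20,22):
    u=np.array([np.cos(np.radians(a)),np.sin(np.radians(a))]);v=np.array([-u[1],u[0]]);d=(P-[.4755,.320])@np.c_[u,v]*1000
    print(a,d.max(0).round(1),d.min(0).round(1),"w",np.ptp(d[:,1]).round(1))
E
```

```text
2117 [0.45700184 0.27692947] [0.53402446 0.37232879]
((485.1771545410156, 324.8063049316406), (80.17364501953125, 74.99044036865234), 19.574989318847656)
10 [55.3 46. ] [-24.3 -40.1] w 86.1
12 [54.5 44.6] [-25.4 -39.3] w 83.9
14 [53.5 43.1] [-26.5 -38.5] w 81.6
16 [52.6 41.6] [-27.6 -37.7] w 79.3
18 [51.5 40. ] [-28.6 -36.8] w 76.8
20 [50.9 38.6] [-29.6 -36.4] w 75.0
22 [51.8 38.5] [-30.7 -37.9] w 76.4
```

The empty green fork is at (263,108), opening toward −x. By analogy with the orange fork, the seat is about 30 mm in from the tine ends. Moving over it and lowering.

Call:
send_rows(moves="0 -1 0 15 0;0 -2 0 25 0;0 -2 0 25 0;0 0 0 15 0;0 0 0 2 0;0 0 0 0 0;0 0 0 0 0;0 0 20 0 0;0 0 25 0 0;0 0 25 0 0;0 0 25 0 0;0 0 20 0 0;0 0 12 0 0;0 0 8 0 0;0 0 0 0 0;0 0 0 0 0")

```text
time_s: 26.45
position: [0.6463, 0.25, 0.1587]
tcp_rot: [[0.965, 0.001, -0.261], [0.261, 0.0, 0.965], [0.001, -1.0, -0.0]]
force: [0.2, 0.3, -4.3]
opening: 0.206
```

```bash
python3 - <<'E'
from tilt import *
c=cap("wrist");cv2.imwrite("pics/w9.png",c["image"]);s=c["st"];print(s["position"],s["force"]);tilt(c)
W=cloud(c);hs=cv2.cvtColor(c["image"],cv2.COLOR_BGR2HSV)
g=(hs[...,0]>45)&(hs[...,0]<85)&(hs[...,1]>100)&near(W,(.65,.248),.07,.105,.119);p=W[g];u=np.array([np.cos(np.radians(-12.9)),np.sin(np.radians(-12.9))]);v=np.array([-u[1],u[0]])
d=(p[:,:2]-[.645,.247])@np.c_[u,v]*1000;print(len(p),d.min(0),d.max(0))
E
```

```text
[0.64632645 0.24995435 0.15867598] [ 0.16752781  0.29191279 -4.30279798]
flange tilt (rise per x,z) [ 0.3 -4.3] top z at axis rel TCP mm -21.1 850
flange c (array([0.6467, 0.2482]), 24, np.float64(0.14)) tool off [-0.1 -1.8]
2204 [-31.65112332 -37.09324984] [47.98432854 37.89299618]
```

View pics/w9.png

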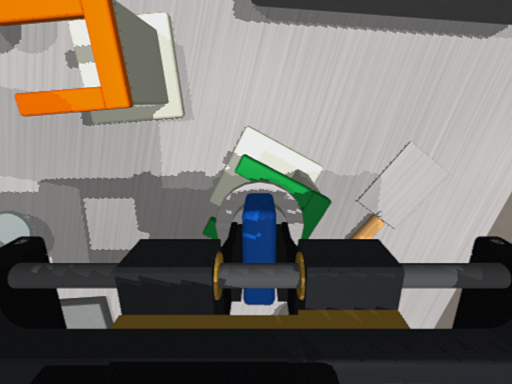

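Flange centred between the tines (fork edges −37/+38 mm). Lowering to contact.

Call:
send_rows(moves="0 0 6 0 0;0 0 5 0 0;0 0 3 0 0;0 0 2 0 0;0 0 2 0 0;0 0 1 0 0;0 0 1 0 0;0 0 0 0 0")

```text
time_s: 27.17
position: [0.6463, 0.2489, 0.1421]
tcp_rot: [[0.965, 0.003, -0.262], [0.262, -0.002, 0.965], [0.002, -1.0, -0.003]]
force: [-3.7, -4.5, 11.2]
opening: 0.206
```

```bash
python3 - <<'E'
from tilt import *
c=cap("wrist");s=c["st"];print(s["position"],s["force"],s["moment"]);tilt(c)
E
```

```text
[0.64626102 0.24894493 0.14213788] [-3.74765427 -4.50142706 11.19981965] [-0.70210232  0.81929828  0.07481332]
flange tilt (rise per x,z) [-0.3 -2.6] top z at axis rel TCP mm -20.6 993
flange c (array([0.6402, 0.2529]), 12, np.float64(2.2)) tool off [-4.8  5.4]
```

Call:
send_rows(moves="0 0 1 0 0;0 0 1 0 0;0 0 0 0 0")

```text
time_s: 27.47
position: [0.6464, 0.248, 0.1412]
tcp_rot: [[0.965, 0.003, -0.262], [0.262, -0.004, 0.965], [0.002, -1.0, -0.005]]
force: [-5.6, -8.2, 15.5]
opening: 0.203
```

```bash
python3 - <<'E'
from tilt import *
c=cap("wrist");s=c["st"];print(s["position"],s["force"],s["moment"]);tilt(c)
E
```

```text
[0.646409   0.24798658 0.14117903] [-5.55626041 -8.22671857 15.51436607] [-1.09605458  0.91514301  0.04012127]
flange tilt (rise per x,z) [-0.2 -1. ] top z at axis rel TCP mm -20.4 1033
flange c (array([0.645 , 0.2491]), 11, np.float64(1.77)) tool off [-1.1  1.4]
```

Nearly level (1°). Relieving the push, opening and rising.

Call:
send_rows(moves="0 0 -2 0 0;25 0 0 0 0;35 0 0 0 0;45 0 0 0 0;50 0 0 0 0;50 0 0 0 0;50 0 -4 0 0;50 0 -15 0 0;50 0 -30 0 0;50 0 -30 0 0;50 0 -30 0 0;50 0 -30 -20 0;50 0 0 -20 0;50 0 0 0 0;50 0 0 0 0;50 0 0 0 0")

```text
time_s: 28.85
position: [0.655, 0.2121, 0.2759]
tcp_rot: [[0.965, -0.003, -0.261], [0.261, 0.0, 0.965], [-0.002, -1.0, 0.001]]
force: [0.3, 1.0, -0.3]
opening: 0.574
```

```bash
python3 - <<'E'
from tilt import *
c=cap("wrist");cv2.imwrite("pics/w10.png",c["image"]);s=c["st"];print(s["position"],s["force"],s["opening"])
fin(c,(.645,.248),.13,.2)
W=cloud(c);hs=cv2.cvtColor(c["image"],cv2.COLOR_BGR2HSV)
m=near(W,(.645,.248),.033,.112,.128)&(hs[...,1]<60)&(np.hypot(W[...,0]-.645,W[...,1]-.248)>.023);p=W[m]
A=np.c_[p[:,:2]-[.645,.248],np.ones(len(p))];x=np.linalg.lstsq(A,p[:,2],rcond=None)[0];print("flange top z",x[2],"tilt deg",np.degrees(x[:2]).round(1),len(p))
c=cap("scene");W=cloud(c);hs=cv2.cvtColor(c["image"],cv2.COLOR_BGR2HSV)
r=((hs[...,0]<6)|(hs[...,0]>174))&(hs[...,1]>150)&near(W,(.49,-.1),.12,.02,.1);print("red",r.sum(),W[r].mean(0).round(4))
for k in("beaker_a","amber","blue_cap","jar","wash"):
    for m in mark_of(c,k)[:2]:
        q=m["pixel"];print(k,round(m["p"],2),pix2w(c,*q,plane=0).round(3))
E
```

```text
[0.65503439 0.21208474 0.27594599] [ 0.31590162  0.96765947 -0.31874946] 0.5739513508447049
fin top z 0.1757 centre 0.6461 0.2501 size [16.8 54.8] ang (np.float32(105.607155), array([0.6459, 0.2513, 0.1743], dtype=float32), 1005)
flange top z 0.12050772298339008 tilt deg [-0.   0.1] 896
red 57 [ 0.509  -0.0993  0.0698]
beaker_a 0.51 [ 0.392 -0.082  0.   ]
beaker_a 0.41 [0.342 0.08  0.   ]
amber 0.68 [ 0.596 -0.445  0.   ]
blue_cap 0.55 [ 0.769 -0.077  0.   ]
jar 0.74 [ 0.53  -0.233  0.   ]
jar 0.65 [0.748 0.075 0.   ]
wash 0.71 [ 0.383 -0.437  0.   ]
wash 0.21 [0.37  0.101 0.   ]
```

View pics/w10.png

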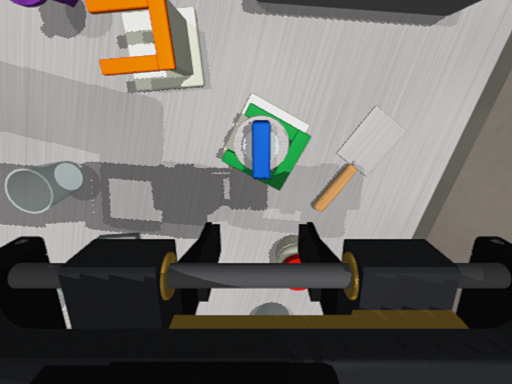

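The rotor hangs level on the green fork at (262,145), released, and the arm is clear of everything.

```bash
python3 -c "
from rig import *
print(hand_in())"
```

```text
the job is handed in; nothing more can be done
None
```

The job is done and handed in, with about 29 s of the 72 s on the robot's clock used. The hand-in gave no verdict.

- **Socket:** I took the blue-finned rotor off the orange fork and started it in the socket about 45° off the track. I twisted it into line and pushed it flush: flange top at 138.5 mm (138 mm would be flush), fin about 109.5° against the track's 109.4°. Then I let go.
- **Wedge:** I pushed it with shut fingers until it hit its stop at 26 N. The head had moved about 95 mm, and the rotor rose about 14 mm, untouched.
- **Green fork:** The wedge left the rotor tilted by about 4.5°. I lifted it like that, levelled it by pressing it onto the fork, and released it.

My last checks before handing in:
- **Rotor:** The flange was level to about 0.1°, with its underside about 112.5 mm above the table (tines at 112 mm). It was about 3 mm from my estimate of the fork's centre.
- **Wedge head:** It was still in.
- **Bottles, beakers and jar:** They were near where they started. The largest shift was about 15 mm for the amber bottle, measured by the less certain network readings. The network also reported a second jar at the socket and a second wash bottle. I took both as misreadings.
- **Beaker B:** It was not measured under its own name, because the networks treat both beakers as one class. Of the two beaker readings, only one had a counterpart at the start, and it had not moved.

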